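# Lock the jig's drawbar with the ball-lock pin

## Task

The drawbar of the blue jig has been left pulled out: push it in by its upright post until it gently meets its stop, so that the holes line up. Then take the ball-lock pin from its wooden rest, stand it in the jig's hole as far as its locking balls let it go, and press its red button, keeping it pressed while the pin slides right home, before you let go so that the balls spring out and lock it. Use only light force throughout and leave the other things on the bench where they are.

Things in the scene. Friction and masses are not known exactly. Their poses are not given: they have to be found in the camera images.
- clevis: Blue steel jig fixed on a grey base 150 x 90 x 8 mm. Origin on the bench under the pin hole, z up, x the way the drawbar is pushed in. Two cheeks (60 mm over both in y, 60 mm long in x) carry two level plates 10 mm thick with 13.2 mm through holes: upper plate's top at 77 mm, lower plate's underside at 45 mm. The drawbar (30 x 10 mm, with a 13.2 mm hole) slides between them.
- clevis_hole (a point): Centre of the upper plate's hole at its top face, 77 mm above the bench; rim chamfered 1 mm. The drawbar's hole below it lies in line when the drawbar is against its stop; the pin's tapered tip pulls in an error of up to about 2 mm.
- post_top (a point): Top centre (102 mm above the bench) of the drawbar's steel post, 12 mm diameter, free for 33 mm above its end block (22 x 26 mm). Drawbar starts 18 to 35 mm out; it slides at about 4 N. The block is fixed on the drawbar's thread, differently each time: with the drawbar in, the post stands 60 to 90 mm from the hole on the jig's -x side, so the stop must be felt.
- buffer (a joint): Squeeze of the stiff rubber buffer behind the drawbar's stop, in m: 0 at rest, grows by 1 mm for each 10 N with which the drawbar is pushed in (also while it is sliding).
- pin: Ball-lock pin, about 0.1 kg. Origin: centre of the tip; z along the pin toward the button. Steel shank 12 mm diameter, 63.5 mm long, last 5 mm tapered to 9 mm; black round handle 26 mm diameter, 40 mm long above it. Two brass balls stand out of the shank along y, 22.5 to 29.5 mm above the tip, 19 mm over both; button out, they do not pass a 13.2 mm hole.
- pin_shoulder (a point): Centre of the handle's underside (shoulder), 63.5 mm above the tip. Standing in the holes on its balls, the pin has it about 41 mm above the upper plate and leans loosely up to about 4 degrees when let go. Home: shoulder on the upper plate; locked, the pin keeps about 2 mm of up and down play.
- button_top (a point): Centre of the top of the red button, 17 mm diameter: 8 mm above the handle's top face when out (111.5 mm above the pin's tip), 2 mm above it when fully pressed.
- pin_button (a joint): Travel of the red button, in m: 0 out, 0.006 fully pressed. Its spring takes 3 N at first and 6 N fully pressed (up to about 10 N while the balls bear on a plate). Pressing 5 mm or more draws the balls in, and the same push then slides the pin down.
- pin_balls (a joint): Inward travel of the locking balls, in m: 0 standing out (locked), 0.0042 fully drawn in; 0.7 of the button's travel.
- lamp_holder_1: Brass lamp holder, loose, 37 mm wide and 47 mm high. Origin under its centre.
- elec_tape: Roll of black tape, loose, 60 mm diameter, 20 mm high. Origin under its centre.
- tape_measure: Yellow tape measure, loose, 64 x 71 x 35 mm. Origin under its centre.
- pin_rest: Fixed wooden block 70 x 70 x 68 mm, origin under its centre. At the start the pin hangs upright by its handle's underside on the block's top, in a clear 21 mm hole that the balls pass; lift it straight up.

How it is judged:
By the outcome, as a careful person would: the job done as asked, in the order asked, and still so for the second after the job is handed in, with the robot touching nothing.
It also fails if it takes over 58 s, if anything falls off the work surface, if the arm or the gripper's body presses on something with over 40 N, if the wrist force passes 120 N, or if a joint passes its speed limit or range.

## Robot

A 6-joint arm with a two-finger parallel gripper is mounted at the origin on a cart in front of the work surface, level with it; the furniture and walls round the work are solid. World frame = base frame: x ahead of the robot, y to its left, z up, the work surface at z = 0. Lengths are in m, angles in rad, forces in N, time in s.
With the tool pointing down it reaches from about 0.35 to 0.725 m from the base axis. Payload 6 kg.
Tool frame: the origin (TCP) lies on the centre line of the jaws, within the pads' length; the fingertips stand 25 mm ahead of it and the grasp point (between the pads) lies 6 mm ahead of it (r.nose_length is the distance from the TCP to the fingertips, in m); z points along the fingers, y is the line along which they close (so a half turn about z gives the same grasp; the last joint's range is limited). The gripper opens to 85 mm and grips with 20 to 120 N. Pads are 22 mm wide; open, the fingers measure 114 mm over their backs; the gripper's body (76 mm by 85 mm) begins 54 mm behind the grasp point. The pads swing forward as they close: fully open they stand 13 mm farther back than shut.
Start: joints at [1.655, 0.04, 0.085, 0, -1.615, -0.334], TCP at [0.148, 0.581, 0.256] pointing down, gripper open.
Joint ranges: [-2.56, 2.56], [-1.29, 2.01], [-1.08, 1.49], [-3.29, 1.98], [-2.81, -0.18], [-2.99, 2.99]. Speed limits (rad/s): [2.57, 2.57, 3.01, 3.14, 3.14, 3.14].

## Interface

Orientations are given as a unit quaternion [x, y, z, w].
In Python, from bench import r, grab_frame, camera_info, workorder gives the robot as it stands.
- The arm moves only by the tool drive_tool, never from a script. Its argument "series" is a list of rows, each a list of 6 numbers: the shift along the tool's x, y, z scaled (see below), then the turn, a rotation vector about the tool's x, y, z scaled (see below). In form: [[dx, dy, dz, rx, ry, rz], ...]. A call has 1 to 12 rows; each row is the pose to reach, as a shift and turn from the pose commanded when the call began, along the tool's axes at that moment; what a row does not reach only later rows make up. The controller multiplies each number of a shift by 0.1 m and each number of a turn by pi/2 rad. A row lasts 1/8 s, in which the tool goes at most 62.5 mm and 10.7 degrees, less where a joint would pass 70% of its speed; a pose out of reach is approached as far as the arm can. A call with a number of a shift or a turn outside -1 to 1 is refused whole. A call with a gripper value outside its range is refused whole. "fingers" is the opening, from 0 (shut) to 1 (fully open), set as the call begins (left out, the last holds). The fingers move at their own pace and stop on an object; "squeeze" is the grip in N (left out, the last holds). Time passes only in rows, so rows that repeat a pose let the fingers close. It gives the time, the measured TCP pose, the force, the opening and the grip force at its end, in the units of the state.
- r.read_state(): the state, without advancing time (a new reading comes with each control period).
- grab_frame(name): name is "scene" or "top" or "wrist"; returns the picture (480x640x3 uint8, red, green, blue); there is no depth.
- camera_info(name): a dict with "fx", "fy", "cx", "cy" (pixels), "D" ([k1, k2, p1, p2, k3] as OpenCV has them; the pictures are not rectified), "R" (3x3) and "t" (3): a world point X has camera coordinates R X + t. Camera axes: x right, y down, z forward; pixel columns grow to the right and rows downward; lengths in m; the calibration is good to about 2 mm. A picture is of the moment at which its call begins: read the wrist's pose just before it. camera_info takes no time and is no camera call; for the wrist camera it gives the pose at the moment of the call.
- workorder.finish_job(): hands the job in; it is judged then, once.
The state is a dict: "t": time; "joint_positions": joint angles; "dq": joint speeds; "joint_efforts": joint torques, N m; "eef_pos": TCP position; "orientation": TCP orientation; "ft_force": force on the tool from outside, world axes, zero at the start; "moment": the same for the moment, N m; "width": finger opening in m; "grasp_force": force on a finger pad.
Only numpy, scipy, OpenCV 4.12 (cv2) and the standard library are available. Lean on these libraries where they do the work, as an engineer would, in place of code of your own. Each camera call takes 0.05 s, during which the arm holds its last target. There are 200 camera calls.

## Working session

There is one attempt and no reset: what is moved stays moved. The work goes in short steps, Python scripts to look and compute and a tool call to move; the robot and the scene stay as the last step left them, time stands still between calls to the robot, and variables do not carry over. Pictures are saved under pics/ and viewed, at most 10 in all, crops included, and the job is handed in when it is done.

Besides the shell and the picture viewer there is one more tool, called after "Emit:" as a command line: name --pt "numbers of a row" for each row, then --argument value for the rest. drive_tool: Moves the arm, as the interface text tells. Its arguments: {"type":"object","properties":{"series":{"type":"array"},"fingers":{"type":"number"},"squeeze":{"type":"number"}},"required":["series"]}

```bash
mkdir -p pics; ls
cat > h.py <<'E'
import numpy as np, cv2
from bench import r, grab_frame, camera_info, workorder
from scipy.spatial.transform import Rotation as Ro
def snap(n,f):
    ci=camera_info(n); im=grab_frame(n); cv2.imwrite('pics/'+f,im[:,:,::-1]); np.savez('pics/'+f+'.npz',**{k:np.array(v) for k,v in ci.items()}); return im,ci
def load(f):
    return cv2.imread('pics/'+f)[:,:,::-1], dict(np.load('pics/'+f+'.npz'))
def ray(ci,uv):
    K=np.array([[ci['fx'],0,ci['cx']],[0,ci['fy'],ci['cy']],[0,0,1.]])
    p=cv2.undistortPoints(np.array([[uv]],float),K,np.array(ci['D'],float))[0,0]
    R=np.array(ci['R']);t=np.array(ci['t'])
    return -R.T@t, R.T@np.array([p[0],p[1],1.])
def onz(ci,uv,z):
    o,d=ray(ci,uv); return o+d*(z-o[2])/d[2]
def proj(ci,X):
    K=np.array([[ci['fx'],0,ci['cx']],[0,ci['fy'],ci['cy']],[0,0,1.]])
    return cv2.projectPoints(np.array([X],float),cv2.Rodrigues(np.array(ci['R'],float))[0],np.array(ci['t'],float),K,np.array(ci['D'],float))[0][0,0]
E
python3 - <<'E'
from h import *
for n in('scene','top'):
    im,ci=snap(n,n+'0.png'); print(n,-np.array(ci['R']).T@ci['t'],ci['fx'])
s=r.read_state();print(s)
print(Ro.from_quat(s['orientation']).as_matrix())
E
```

```text
pics
scene [ 0.18192507 -0.6643536   0.58355536] 433.62665611112897
top [ 0.42067382 -0.00169     1.23175171] 499.1659366260662
{'t': 0.1, 'joint_positions': array([ 1.65468886e+00,  4.07672741e-02,  8.39194329e-02, -3.34790244e-04,
       -1.61553218e+00, -3.33721521e-01]), 'dq': array([ 0.00023838, -0.00332344,  0.00200483,  0.00298862, -0.0018867 ,
       -0.00096282]), 'joint_efforts': array([-5.59725901e-03, -3.69347692e+01,  3.48280513e+01,  6.95177436e+00,
       -4.58283175e-03, -4.73151928e-06]), 'eef_pos': array([0.14821734, 0.58114179, 0.25538915]), 'orientation': array([ 9.92208915e-01, -1.24582556e-01,  5.43255709e-07,  8.09313319e-04]), 'ft_force': array([-0.64956716, -0.66457458,  0.19049517]), 'moment': array([0.04324661, 0.00808583, 0.06012746]), 'grasp_force': 0.0, 'width': 0.08566379558537977}
[[ 9.68958373e-01 -2.47223847e-01 -2.00574598e-04]
 [-2.47223845e-01 -9.68957063e-01 -1.60615114e-03]
 [ 2.02730691e-04  1.60588042e-03 -9.99998690e-01]]
```

View pics/top0.png

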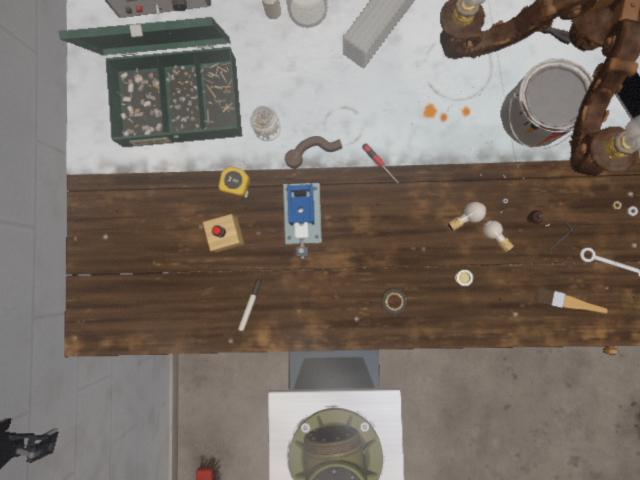

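View pics/scene0.png

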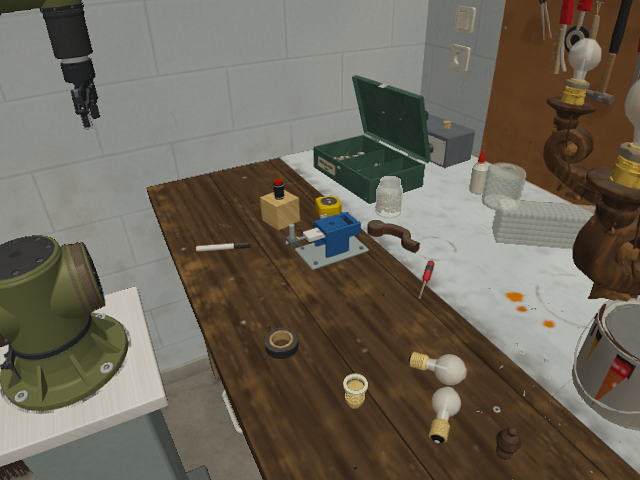

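Top view: the jig is at about (302,212), with its drawbar toward the robot (down) and its post at (302,252). The pin's red button is at (218,231), and the tape measure at (235,181). I'll enlarge the crop and take masks.

Run:
```python
from h import *
im,ci=load('top0.png')
cv2.imwrite('pics/c1.png',cv2.resize(im[165:275,195:345,::-1],None,fx=5,fy=5,interpolation=cv2.INTER_CUBIC))
hsv=cv2.cvtColor(im,cv2.COLOR_RGB2HSV)
def cen(m,box):
    x0,y0,x1,y1=box; mm=np.zeros_like(m); mm[y0:y1,x0:x1]=m[y0:y1,x0:x1]
    n,l,st,c=cv2.connectedComponentsWithStats(mm); i=1+np.argmax(st[1:,4]); 
    return c[i],st[i],cv2.minAreaRect(np.argwhere(l==i)[:,::-1].astype(np.float32))
red=cv2.inRange(hsv,(0,150,80),(8,255,255))|cv2.inRange(hsv,(172,150,80),(180,255,255))
blue=cv2.inRange(hsv,(100,140,40),(125,255,255))
a=cen(red,(200,210,240,250)); print('btn',a,onz(ci,a[0],.1165+.06))
a=cen(blue,(270,170,340,260)); print('blue',a,[onz(ci,q,.077) for q in cv2.boxPoints(a[2])])
print('post',onz(ci,(302,252),.102))
```

```text
btn (array([216.28846154, 230.28846154]), array([213, 227,   8,   8,  52], dtype=int32), ((216.5, 230.5), (7.0, 7.0), 90.0)) [0.52831379 0.24096796 0.1765    ]
blue (array([300.38910506, 209.06614786]), array([289, 187,  24,  35, 514], dtype=int32), ((300.5, 204.0), (34.0, 23.0), 90.0)) [array([0.6359562 , 0.09223638, 0.077     ]), array([0.63447719, 0.03835736, 0.077     ]), array([0.55449918, 0.04013718, 0.077     ]), array([0.55589157, 0.0937566 , 0.077     ])]
post [0.48148547 0.06348725 0.102     ]
```

View pics/c1.png

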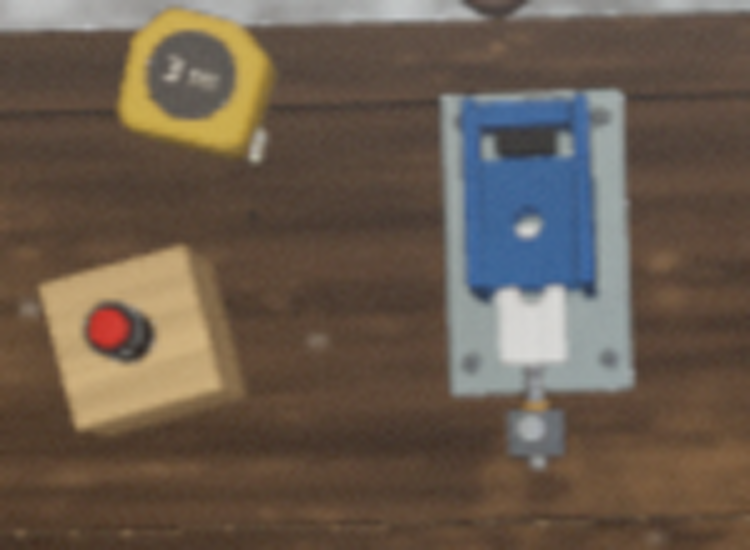

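```bash
cat >> h.py <<'E'
def go(target,yaw=None):
    "row numbers to reach target, tool down with tool x at yaw (deg)"
    s=r.read_state(); R=Ro.from_quat(s['orientation']).as_matrix(); d=R.T@(np.array(target)-s['eef_pos'])/0.1
    rv=np.zeros(3)
    if yaw is not None:
        c,q=np.cos(np.radians(yaw)),np.sin(np.radians(yaw)); Rt=np.array([[c,q,0],[q,-c,0],[0,0,-1.]])
        rv=Ro.from_matrix(R.T@Rt).as_rotvec()/(np.pi/2)
    print('go',d.round(3),rv.round(4),'t',s['t'].__round__(2),'pos',s['eef_pos'].round(4),'F',s['ft_force'].round(2),'w',round(s['width'],4))
E
python3 - <<'E'
from h import *
im,ci=load('top0.png')
P=lambda u,v:(195+(u+.5)/5-.5,165+(v+.5)/5-.5)
print('hole',onz(ci,P(529,224),.077)); print('post',onz(ci,P(531,428),.102)); print('pin',onz(ci,(216.3,230.3),.116))
e=[onz(ci,P(*q),.008) for q in((442,95),(453,395),(623,90),(633,387))]; 
for a,b in((0,1),(2,3)): d=e[a]-e[b]; print(np.degrees(np.arctan2(d[1],d[0])),np.linalg.norm(d))
print('base ctr',sum(e)/4)
b=[onz(ci,P(*q),.068) for q in((40,284),(185,245),(77,432),(221,398))]; print('rest',np.round(b,3),sum(b)/4)
go((.45,.2,.25),0)
E
```

```text
hole [0.58242022 0.06660881 0.077     ]
post [0.48563988 0.06612792 0.102     ]
pin [0.53445826 0.25485427 0.116     ]
1.0472081393503367 0.14951784949148092
0.5737188139303103 0.1477961313155456
base ctr [0.58344594 0.06657011 0.008     ]
rest [[0.561 0.298 0.068]
 [0.578 0.229 0.068]
 [0.491 0.281 0.068]
 [0.505 0.213 0.068]] [0.53386404 0.25545227 0.068     ]
go [3.866 2.947 0.059] [ 0.001 -0.    -0.159] t 0.1 pos [0.1482 0.5811 0.2554] F [-0.65 -0.66  0.19] w 0.0857
```

Emit:
drive_tool --pt "0.5 0.5 0 0 0 -0.08" --pt "0.9 1.0 0 0 0 -0.16" --pt "0.9 1.0 0 0 0 -0.16" --fingers 0

```text
t: 0.48
eef_pos: [0.2121, 0.4599, 0.257]
orientation: [1.0, 0.0, 0.0, -0.001]
ft_force: [-0.6, 0.2, 0.8]
width: 0.0321
grasp_force: 0.0
```

Emit:
drive_tool --pt "0.35 0.5 0 0 0 0" --pt "0.7 1.0 0 0 0 0"

```text
t: 0.72
eef_pos: [0.2812, 0.3613, 0.2558]
orientation: [1.0, 0.001, -0.0, 0.0]
ft_force: [1.1, -0.2, 0.8]
width: 0.0003
grasp_force: 0.0
```

Emit:
drive_tool --pt "0.35 0.5 0 0 0 0" --pt "0.7 1.0 0 0 0 0"

```text
t: 0.98
eef_pos: [0.3516, 0.2612, 0.2562]
orientation: [1.0, 0.001, -0.0, -0.0]
ft_force: [0.2, 1.3, 0.5]
width: -0.0002
grasp_force: 0.0
```

Emit:
drive_tool --pt "0.35 0.5 0 0 0 0" --pt "0.7 1.0 0 0 0 0" --pt "0.7 1.0 0 0 0 0" --pt "0.7 1.0 0 0 0 0"

```text
t: 1.48
eef_pos: [0.4212, 0.1627, 0.2559]
orientation: [1.0, 0.0, -0.0, 0.0]
ft_force: [-0.2, 0.6, -0.2]
width: -0.0
grasp_force: 0.0
```

Run:
```python
from h import *
go((.445,.066,.102),0)
im,ci=snap('wrist','w1.png'); print(np.array(ci['R']).round(3), -np.array(ci['R']).T@ci['t'])
for X in([.583,.0666,.077],[.4856,.066,.102],[.534,.255,.116]): print(proj(ci,X))
```

```text
go [0.239 0.967 1.539] [0.0002 0.0005 0.0002] t 1.48 pos [0.4212 0.1627 0.2559] F [-0.19  0.61 -0.23] w -0.0
[[ 0.    -1.    -0.001]
 [-0.962 -0.001  0.274]
 [-0.274  0.001 -0.962]] [0.49047787 0.16175603 0.37418504]
[456.99928846  -1.19224007]
[455.92855077 144.359886  ]
[173.35070554  65.48391903]
```

View pics/w1.png

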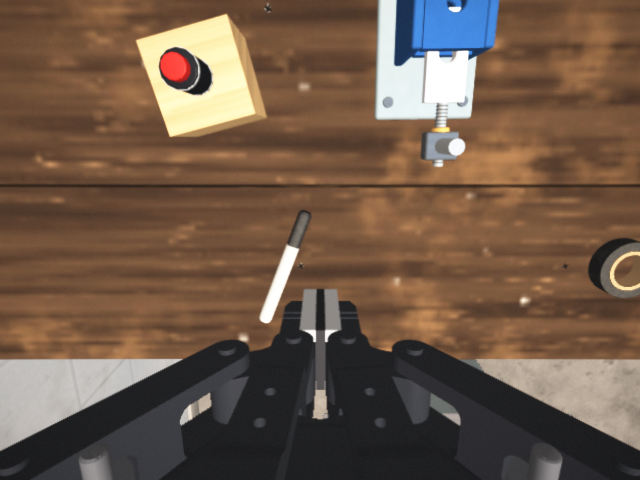

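The wrist view puts the post at (457,146) and the button at (176,68). Both are within 3 px of my prediction, so the estimates hold. Next I move in front of the post and down.

Emit:
drive_tool --pt "0.12 0.5 0 0 0 0" --pt "0.24 0.97 0.3 0 0 0" --pt "0.24 0.97 0.8 0 0 0"

```text
t: 1.9
eef_pos: [0.4463, 0.0653, 0.1771]
orientation: [1.0, 0.0, 0.002, -0.001]
ft_force: [0.7, 0.1, 0.0]
width: 0.0002
grasp_force: 0.0
```

Emit:
drive_tool --pt "0 0 0.4 0 0 0" --pt "0 0 0.74 0 0 0" --pt "0 0 0.74 0 0 0" --pt "0 0 0.74 0 0 0"

```text
t: 2.4
eef_pos: [0.446, 0.0666, 0.1041]
orientation: [1.0, 0.002, 0.001, -0.0]
ft_force: [-0.2, 0.1, 1.6]
width: 0.0006
grasp_force: 0.0
```

Emit:
drive_tool --pt "0.06 0 0 0 0 0" --pt "0.12 0 0 0 0 0" --pt "0.18 0 0 0 0 0" --pt "0.24 0 0 0 0 0" --pt "0.28 0 0 0 0 0" --pt "0.32 0 0 0 0 0" --pt "0.36 0 0 0 0 0"

```text
t: 3.28
eef_pos: [0.4815, 0.0656, 0.1023]
orientation: [1.0, 0.001, -0.0, 0.0]
ft_force: [-3.9, 0.4, 3.6]
width: -0.0001
grasp_force: 2.1
```

Emit:
drive_tool --pt "0.02 0 0 0 0 0" --pt "0.04 0 0 0 0 0" --pt "0.04 0 0 0 0 0"

```text
t: 3.65
eef_pos: [0.4855, 0.0656, 0.1023]
orientation: [1.0, 0.001, 0.0, 0.0]
ft_force: [-3.1, 0.9, 1.5]
width: 0.0001
grasp_force: 1.5
```

Emit:
drive_tool --pt "0.008 0 0 0 0 0" --pt "0.015 0 0 0 0 0"

```text
t: 3.9
eef_pos: [0.4868, 0.0657, 0.1023]
orientation: [1.0, 0.001, -0.0, -0.0]
ft_force: [-5.0, 2.1, 1.9]
width: 0.0002
grasp_force: 2.0
```

Emit:
drive_tool --pt "0.008 0 0 0 0 0" --pt "0.015 0 0 0 0 0"

```text
t: 4.15
eef_pos: [0.4884, 0.0657, 0.1023]
orientation: [1.0, 0.001, -0.0, 0.0]
ft_force: [-4.4, 1.5, 1.7]
width: 0.0002
grasp_force: 2.0
```

Emit:
drive_tool --pt "0.008 0 0 0 0 0" --pt "0.015 0 0 0 0 0"

```text
t: 4.4
eef_pos: [0.4899, 0.0656, 0.1023]
orientation: [1.0, 0.001, -0.0, 0.0]
ft_force: [-3.8, 1.1, 1.9]
width: -0.0
grasp_force: 2.0
```

Emit:
drive_tool --pt "0.008 0 0 0 0 0" --pt "0.015 0 0 0 0 0"

```text
t: 4.65
eef_pos: [0.4914, 0.0657, 0.1023]
orientation: [1.0, 0.001, -0.0, 0.0]
ft_force: [-4.1, 2.4, 1.5]
width: -0.0
grasp_force: 2.0
```

Emit:
drive_tool --pt "0.008 0 0 0 0 0" --pt "0.015 0 0 0 0 0"

```text
t: 4.9
eef_pos: [0.4929, 0.0657, 0.1023]
orientation: [1.0, 0.001, -0.0, 0.0]
ft_force: [-3.5, 1.5, 1.2]
width: 0.0
grasp_force: 2.0
```

Emit:
drive_tool --pt "0.008 0 0 0 0 0" --pt "0.015 0 0 0 0 0"

```text
t: 5.15
eef_pos: [0.4944, 0.0657, 0.1023]
orientation: [1.0, 0.001, 0.0, -0.0]
ft_force: [-3.7, 2.3, 1.8]
width: -0.0001
grasp_force: 2.0
```

Emit:
drive_tool --pt "0.008 0 0 0 0 0" --pt "0.015 0 0 0 0 0"

```text
t: 5.4
eef_pos: [0.496, 0.0657, 0.1023]
orientation: [1.0, 0.001, 0.0, 0.0]
ft_force: [-3.4, 2.7, 1.8]
width: -0.0
grasp_force: 2.0
```

Emit:
drive_tool --pt "0.008 0 0 0 0 0" --pt "0.015 0 0 0 0 0"

```text
t: 5.65
eef_pos: [0.4974, 0.0657, 0.1023]
orientation: [1.0, 0.001, 0.0, -0.0]
ft_force: [-4.6, 2.7, 2.3]
width: -0.0003
grasp_force: 2.0
```

Emit:
drive_tool --pt "0.008 0 0 0 0 0" --pt "0.015 0 0 0 0 0"

```text
t: 5.9
eef_pos: [0.499, 0.0657, 0.1023]
orientation: [1.0, 0.001, 0.0, 0.0]
ft_force: [-3.9, 2.5, 1.7]
width: 0.0002
grasp_force: 2.0
```

Emit:
drive_tool --pt "0.008 0 0 0 0 0" --pt "0.015 0 0 0 0 0"

```text
t: 6.15
eef_pos: [0.4997, 0.0656, 0.1023]
orientation: [1.0, 0.001, -0.001, 0.0]
ft_force: [-10.0, 2.8, 5.4]
width: -0.0004
grasp_force: 4.8
```

The stop shows as a 10 N rise. I back off, rise and go above the pin.

Emit:
drive_tool --pt "-0.15 0 0 0 0 0" --pt "-0.3 0 -0.3 0 0 0" --pt "-0.3 0 -0.9 0 0 0" --pt "0 -0.5 -0.9 0 0 0" --pt "0.2 -1.0 -0.9 0 0 0" --pt "0.2 -1.0 -0.9 0 0 0" --fingers 1

```text
t: 6.9
eef_pos: [0.5212, 0.1677, 0.191]
orientation: [1.0, 0.002, -0.0, 0.001]
ft_force: [0.5, -1.0, -0.8]
width: 0.0853
grasp_force: 0.0
```

Run:
```python
from h import *
i1,c1=load('w1.png')
def btn(im,ci):
    hsv=cv2.cvtColor(im,cv2.COLOR_RGB2HSV); m=cv2.inRange(hsv,(0,150,80),(8,255,255))|cv2.inRange(hsv,(172,150,80),(180,255,255))
    n,l,st,c=cv2.connectedComponentsWithStats(m); i=1+np.argmax(st[1:,4]); print(c[i],st[i]); return onz(ci,c[i],.115)
print(btn(i1,c1))
im,ci=snap('wrist','w2.png'); print(btn(im,ci)); print(proj(ci,[.583,.0666,.077]))
go((.534,.255,.17),0)
```

```text
[174.80601093  66.54508197] [160  51  31  32 732]
[0.53355537 0.2545045  0.115     ]
[159.68047983 243.57797165] [142 228  36  33 917]
[0.53461789 0.25383574 0.115     ]
[485.76748034 150.52613008]
go [ 0.134 -0.886  0.213] [0.0011 0.0002 0.0017] t 6.95 pos [0.5208 0.1664 0.1914] F [-0.58 -0.1  -0.83] w 0.0857
```

View pics/w2.png

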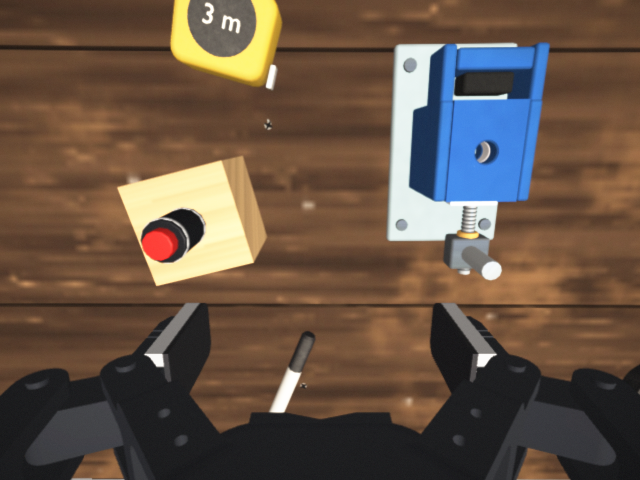

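The hole is at (486,152), within 1.5 px of prediction, and the button is at (160,244). Now I grip the handle.

Emit:
drive_tool --pt "0.07 -0.45 0 0 0 0" --pt "0.13 -0.87 0 0 0 0" --pt "0.13 -0.87 0.3 0 0 0" --pt "0.13 -0.87 0.6 0 0 0" --pt "0.13 -0.87 0.91 0 0 0" --pt "0.13 -0.87 0.91 0 0 0" --pt "0.13 -0.87 0.91 0 0 0"

```text
t: 7.82
eef_pos: [0.534, 0.2524, 0.1032]
orientation: [1.0, 0.001, 0.001, -0.0]
ft_force: [-0.2, 0.4, 0.3]
width: 0.0852
grasp_force: 0.0
```

Run:
```python
from h import *
go((.534,.2543,.100),0)
```

```text
go [-0.    -0.019  0.032] [-0.0003 -0.0016  0.0007] t 7.83 pos [0.534  0.2524 0.1032] F [-0.18  0.43  0.3 ] w 0.0852
```

Emit:
drive_tool --pt "0 -0.02 0.02 0 0 0" --pt "0 -0.02 0.02 0 0 0" --pt "0 -0.02 0.02 0 0 0" --pt "0 -0.02 0.02 0 0 0" --pt "0 -0.02 0.02 0 0 0" --pt "0 -0.02 0.02 0 0 0" --pt "0 -0.02 0.02 0 0 0" --pt "0 -0.02 0.02 0 0 0" --fingers 0 --squeeze 30

```text
t: 8.82
eef_pos: [0.5333, 0.2548, 0.0997]
orientation: [1.0, 0.001, 0.0, -0.0]
ft_force: [-0.4, 1.1, 5.4]
width: 0.0255
grasp_force: 29.8
```

Emit:
drive_tool --pt "0 0 -0.15 0 0 0" --pt "0 0 -0.4 0 0 0" --pt "0 0 -0.7 0 0 0" --pt "0 0 -1.0 0 0 0" --pt "0 0 -1.0 0 0 0"

```text
t: 9.45
eef_pos: [0.5339, 0.255, 0.2025]
orientation: [1.0, 0.001, 0.002, -0.001]
ft_force: [-0.5, 0.5, -2.0]
width: 0.0252
grasp_force: 29.8
```

Run:
```python
from h import *
go((.5828,.0666,.17),0)
```

```text
go [0.485 1.885 0.322] [-0.0014 -0.0022  0.0009] t 9.45 pos [0.5339 0.255  0.2025] F [-0.54  0.51 -1.98] w 0.0252
```

Emit:
drive_tool --pt "0.24 0.4 -0.1 0 0 0" --pt "0.49 0.9 -0.1 0 0 0" --pt "0.49 0.9 -0.1 0 0 0"

```text
t: 9.82
eef_pos: [0.5827, 0.1616, 0.2078]
orientation: [1.0, -0.001, -0.001, 0.001]
ft_force: [0.4, 1.1, -2.1]
width: 0.025
grasp_force: 30.0
```

Emit:
drive_tool --pt "0 0.5 0 0 0 0" --pt "0 0.8 0 0 0 0" --pt "0 0.98 0 0 0 0" --pt "0 0.98 0 0 0 0" --pt "0 0.98 0 0 0 0" --pt "0 0.98 0 0 0 0"

```text
t: 10.58
eef_pos: [0.5823, 0.0677, 0.2091]
orientation: [1.0, 0.001, -0.0, 0.0]
ft_force: [0.2, 1.1, -1.4]
width: 0.0252
grasp_force: 30.2
```

Run:
```python
from h import *
go((.5828,.0666,.19),0)
im,ci=snap('wrist','w3.png'); im2,c2=snap('scene','s3.png')
print(proj(ci,[.583,.0666,.077]),proj(c2,[.583,.0666,.077]),proj(c2,[.583,.0666,.115]))
u,v=proj(c2,[.583,.0666,.09]).astype(int); a=cv2.resize(im2[v-50:v+50,u-60:u+60],(480,400),interpolation=cv2.INTER_CUBIC)
b=im[0:400,240:560]
cv2.imwrite('pics/c3.png',np.hstack([a,b])[:,:,::-1]); print(u,v)
```

```text
go [0.005 0.011 0.191] [0.     0.0002 0.0017] t 10.57 pos [0.5823 0.0677 0.2091] F [ 0.21  1.05 -1.37] w 0.0252
[320.58711719 239.46488033] [331.18171697 223.76708771] [331.15300228 208.99853765]
331 218
```

View pics/c3.png

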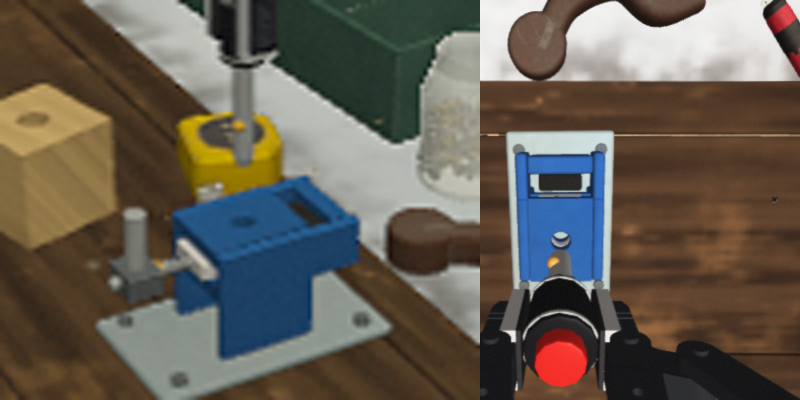

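Left crop (scene): the pin hangs upright, with the hole at (243,221), as predicted. Right crop (wrist): the hole is at (561,240), also as predicted. I descend with a 1 mm y correction.

Emit:
drive_tool --pt "0 0.01 0.15 0 0 0" --pt "0 0.01 0.3 0 0 0" --pt "0 0.01 0.35 0 0 0" --pt "0 0.01 0.38 0 0 0" --pt "0 0.01 0.41 0 0 0" --pt "0 0.01 0.44 0 0 0" --pt "0 0.01 0.44 0 0 0"

```text
t: 11.55
eef_pos: [0.5824, 0.0663, 0.1655]
orientation: [1.0, 0.001, 0.0, -0.001]
ft_force: [-1.9, 2.4, -0.0]
width: 0.025
grasp_force: 30.4
```

Emit:
drive_tool --pt "0 0 0.03 0 0 0" --pt "0 0 0.06 0 0 0" --pt "0 0 0.09 0 0 0" --pt "0 0 0.12 0 0 0" --pt "0 0 0.14 0 0 0" --pt "0 0 0.14 0 0 0"

```text
t: 12.3
eef_pos: [0.5823, 0.0663, 0.1508]
orientation: [1.0, 0.001, -0.0, -0.0]
ft_force: [-1.6, 4.5, 0.4]
width: 0.025
grasp_force: 30.6
```

Emit:
drive_tool --pt "0 0 0.01 0 0 0" --pt "0 0 0.01 0 0 0"

```text
t: 12.55
eef_pos: [0.5823, 0.0663, 0.1501]
orientation: [1.0, 0.001, -0.0, -0.0]
ft_force: [-2.4, 5.0, 1.1]
width: 0.025
grasp_force: 30.6
```

Emit:
drive_tool --pt "0 0 0.01 0 0 0" --pt "0 0 0.01 0 0 0"

```text
t: 12.8
eef_pos: [0.5825, 0.0663, 0.1497]
orientation: [1.0, 0.001, 0.0, -0.0]
ft_force: [-2.6, 5.4, 2.8]
width: 0.0255
grasp_force: 30.9
```

The pin now stands on its balls. I release, rise and look at the lean.

Emit:
drive_tool --pt "0 0 0 0 0 0" --pt "0 0 0 0 0 0" --pt "0 0 0 0 0 0" --pt "0 0 -0.3 0 0 0" --pt "0 0 -0.7 0 0 0" --pt "0 0 -0.7 0 0 0" --pt "0 0 -0.7 0 0 0" --fingers 0.7

```text
t: 13.68
eef_pos: [0.5823, 0.0657, 0.2188]
orientation: [1.0, 0.001, -0.0, -0.0]
ft_force: [-0.9, -0.2, -0.7]
width: 0.0598
grasp_force: 0.0
```

Run:
```python
from h import *
im,ci=snap('wrist','w4.png'); im2,c2=snap('scene','s4.png'); im3,c3=snap('top','t4.png')
def btn(im,ci,z,box):
    hsv=cv2.cvtColor(im,cv2.COLOR_RGB2HSV); m=cv2.inRange(hsv,(0,150,60),(8,255,255))|cv2.inRange(hsv,(172,150,60),(180,255,255))
    k=np.zeros_like(m); k[box[1]:box[3],box[0]:box[2]]=1; m*=k
    n,l,st,c=cv2.connectedComponentsWithStats(m); i=1+np.argmax(st[1:,4]); print(c[i],st[i]); return onz(ci,c[i],z)
print(btn(im,ci,.165,(200,150,440,480)),proj(ci,[.5825,.0663,.166]))
print(proj(c2,[.5825,.0663,.163]))
u,v=proj(c2,[.583,.0666,.12]).astype(int); a=cv2.resize(im2[v-50:v+50,u-60:u+60],(480,400),interpolation=cv2.INTER_CUBIC)
cv2.imwrite('pics/c4.png',np.hstack([a,im[80:480,160:480]])[:,:,::-1])
try: print(btn(im2,c2,.163,(u-40,v-60,u+40,v+20)))
except Exception as e: print(e)
go((.5825,.0663,.2),0)
```

```text
[328.58805668 272.49089069] [312 255  35  36 988]
[0.58748506 0.06072355 0.165     ] [317.25346014 282.67570853]
[330.97268151 189.52888301]
[334.28888889 190.04444444] [331 187   8   7  45]
[0.58749401 0.06069912 0.163     ]
go [ 0.006 -0.007  0.179] [0.0005 0.0013 0.0009] t 13.82 pos [0.582  0.0656 0.2179] F [-1.16  0.19  0.16] w 0.0596
```

View pics/c4.png

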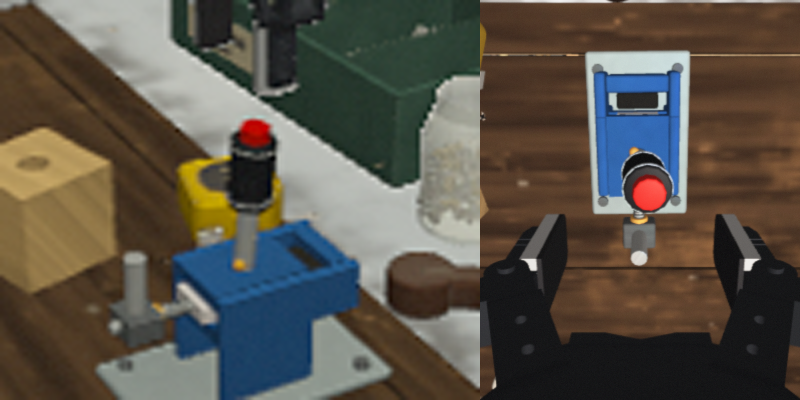

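The pin leans. Its button is at (255,130) in the scene crop, and both views put it at (0.5875, 0.0607). I close the fingers over it and come down to just above.

Emit:
drive_tool --pt "0.05 0.05 0 0 0 0" --pt "0.05 0.05 0 0 0 0" --pt "0.05 0.05 0 0 0 0" --pt "0.05 0.05 0 0 0 0" --pt "0.05 0.05 0 0 0 0" --pt "0.05 0.05 0.1 0 0 0" --pt "0.05 0.05 0.2 0 0 0" --pt "0.05 0.05 0.24 0 0 0" --pt "0.05 0.05 0.24 0 0 0" --pt "0.05 0.05 0.24 0 0 0" --fingers 0

```text
t: 15.08
eef_pos: [0.5876, 0.0608, 0.1957]
orientation: [1.0, 0.001, 0.0, 0.0]
ft_force: [-0.1, 0.2, -0.5]
width: 0.0003
grasp_force: 0.0
```

Emit:
drive_tool --pt "0 0 0.02 0 0 0" --pt "0 0 0.04 0 0 0" --pt "0 0 0.04 0 0 0"

```text
t: 15.45
eef_pos: [0.5875, 0.0608, 0.1915]
orientation: [1.0, 0.001, 0.0, 0.0]
ft_force: [-0.3, 0.1, 0.8]
width: -0.0001
grasp_force: 0.2
```

Emit:
drive_tool --pt "0 0 0.015 0 0 0" --pt "0 0 0.03 0 0 0" --pt "0 0 0.03 0 0 0"

```text
t: 15.82
eef_pos: [0.5876, 0.0607, 0.1889]
orientation: [1.0, 0.001, 0.0, 0.0]
ft_force: [0.4, -0.1, 4.6]
width: 0.0001
grasp_force: 2.3
```

Emit:
drive_tool --pt "-0.01 -0.01 0.015 0 0 0" --pt "-0.02 -0.02 0.025 0 0 0" --pt "-0.02 -0.02 0.025 0 0 0"

```text
t: 16.2
eef_pos: [0.585, 0.0629, 0.1851]
orientation: [1.0, 0.001, -0.001, -0.0]
ft_force: [-0.4, 0.5, -0.3]
width: -0.0001
grasp_force: 0.0
```

Run:
```python
from h import *
im2,c2=snap('scene','s5.png')
u,v=proj(c2,[.583,.0666,.12]).astype(int); a=cv2.resize(im2[v-50:v+50,u-60:u+60],(600,500),interpolation=cv2.INTER_CUBIC)
cv2.imwrite('pics/c5.png',a[:,:,::-1])
```

```text
(no output)
```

View pics/c5.png

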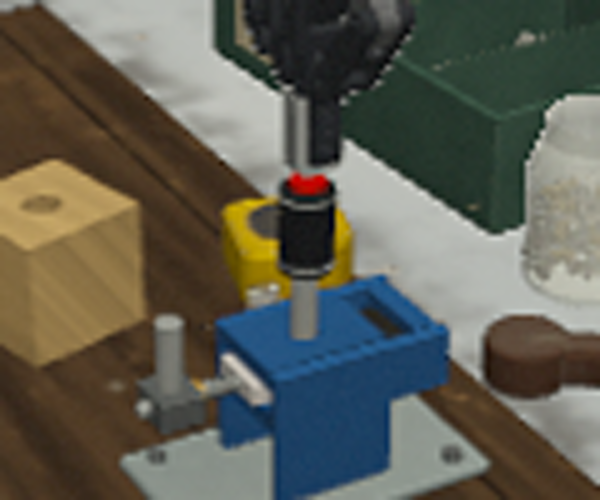

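The pin stands upright and has slid a few mm, with its shank at (305,310) and its balls now inside the upper hole. I keep pressing downwards.

Emit:
drive_tool --pt "-0.01 -0.015 0.02 0 0 0" --pt "-0.02 -0.03 0.04 0 0 0" --pt "-0.02 -0.03 0.06 0 0 0"

```text
t: 16.62
eef_pos: [0.5832, 0.0659, 0.1794]
orientation: [1.0, 0.001, -0.0, 0.0]
ft_force: [-0.4, 0.1, -0.1]
width: 0.0005
grasp_force: 0.0
```

Emit:
drive_tool --pt "0 0 0.02 0 0 0" --pt "0 0 0.04 0 0 0" --pt "0 0 0.05 0 0 0"

```text
t: 17.0
eef_pos: [0.5834, 0.0658, 0.1747]
orientation: [1.0, 0.001, -0.0, 0.0]
ft_force: [0.3, 0.0, 0.3]
width: 0.0003
grasp_force: 0.1
```

Emit:
drive_tool --pt "0 0 0.02 0 0 0" --pt "0 0 0.04 0 0 0"

```text
t: 17.25
eef_pos: [0.5834, 0.0658, 0.1707]
orientation: [1.0, 0.001, 0.0, 0.0]
ft_force: [-0.2, 0.4, 0.9]
width: -0.0002
grasp_force: 0.1
```

Run:
```python
from h import *
snap('scene','s6.png')
for f in('s4.png','s5.png','s6.png'):
    im,ci=load(f); hsv=cv2.cvtColor(im,cv2.COLOR_RGB2HSV); m=cv2.inRange(hsv,(0,150,60),(8,255,255))|cv2.inRange(hsv,(172,150,60),(180,255,255))
    n,l,st,c=cv2.connectedComponentsWithStats(m[150:230,290:370]); i=1+np.argmax(st[1:,4]); print(f,c[i]+[290,150],st[i])
for z in(.119,.125,.13,.14,.15,.16,.166): print(z,proj(ci,[.583,.0663,z]).round(1))
```

```text
s4.png [334.28888889 190.04444444] [41 37  8  7 45]
s5.png [332.13333333 193.53333333] [38 42  9  4 30]
s6.png [331.07142857 198.28571429] [38 47  8  3 14]
0.119 [331.2 207.5]
0.125 [331.2 205.1]
0.13 [331.2 203.1]
0.14 [331.2 199. ]
0.15 [331.2 194.9]
0.16 [331.2 190.7]
0.166 [331.2 188.2]
```

The button stays pressed and the pin follows the fingers, so I continue down.

Emit:
drive_tool --pt "0 0 0.02 0 0 0" --pt "0 0 0.04 0 0 0" --pt "0 0 0.06 0 0 0" --pt "0 0 0.08 0 0 0"

```text
t: 17.8
eef_pos: [0.5834, 0.0658, 0.1627]
orientation: [1.0, 0.001, -0.0, 0.0]
ft_force: [-1.0, -0.3, 0.5]
width: -0.0003
grasp_force: 0.1
```

Emit:
drive_tool --pt "0 0 0.02 0 0 0" --pt "0 0 0.04 0 0 0" --pt "0 0 0.06 0 0 0" --pt "0 0 0.08 0 0 0"

```text
t: 18.3
eef_pos: [0.5834, 0.0657, 0.1547]
orientation: [1.0, 0.001, 0.0, 0.0]
ft_force: [0.2, 1.1, -0.1]
width: -0.0
grasp_force: 0.1
```

Emit:
drive_tool --pt "0 0 0.02 0 0 0" --pt "0 0 0.04 0 0 0" --pt "0 0 0.05 0 0 0" --pt "0 0 0.05 0 0 0"

```text
t: 18.8
eef_pos: [0.5835, 0.0657, 0.1503]
orientation: [1.0, 0.001, 0.0, 0.0]
ft_force: [-1.3, -0.3, 1.7]
width: -0.0001
grasp_force: 0.5
```

Emit:
drive_tool --pt "0 0 0.015 0 0 0" --pt "0 0 0.03 0 0 0" --pt "0 0 0.03 0 0 0"

```text
t: 19.18
eef_pos: [0.5837, 0.0657, 0.1473]
orientation: [1.0, 0.001, 0.001, 0.0]
ft_force: [0.4, -0.4, 4.2]
width: 0.0001
grasp_force: 2.2
```

Emit:
drive_tool --pt "0 0 0.015 0 0 0" --pt "0 0 0.025 0 0 0" --pt "0 0 0.025 0 0 0"

```text
t: 19.55
eef_pos: [0.5837, 0.0657, 0.1447]
orientation: [1.0, 0.001, 0.001, 0.0]
ft_force: [0.3, -0.7, 6.0]
width: 0.0001
grasp_force: 2.8
```

Emit:
drive_tool --pt "0 0 0.01 0 0 0" --pt "0 0 0.01 0 0 0"

```text
t: 19.8
eef_pos: [0.5837, 0.0658, 0.1441]
orientation: [1.0, 0.001, 0.001, 0.0]
ft_force: [-0.8, 0.1, 6.8]
width: -0.0001
grasp_force: 3.4
```

Emit:
drive_tool --pt "0 0 0.003 0 0 0" --pt "0 0 0.003 0 0 0" --pt "0 0 -0.2 0 0 0" --pt "0 0 -0.6 0 0 0" --pt "0 0 -0.9 0 0 0" --pt "-0.5 0 -0.9 0 0 0" --pt "-0.9 0 -0.9 0 0 0" --pt "-0.9 0 -0.9 0 0 0" --pt "-0.9 0 -0.9 0 0 0"

```text
t: 20.92
eef_pos: [0.4935, 0.0658, 0.2336]
orientation: [1.0, 0.001, 0.0, -0.0]
ft_force: [-0.1, -1.0, -0.7]
width: 0.0004
grasp_force: 0.0
```

Run:
```python
from h import *
im2,c2=snap('scene','s7.png'); im,ci=snap('wrist','w7.png')
u,v=proj(c2,[.583,.0666,.1]).astype(int); a=cv2.resize(im2[v-50:v+50,u-60:u+60],(480,400),interpolation=cv2.INTER_CUBIC)
u,v=np.clip(proj(ci,[.583,.0666,.1]),160,[480,280]).astype(int)
cv2.imwrite('pics/c7.png',np.hstack([a,im[0:400,u-160:u+160]])[:,:,::-1])
hsv=cv2.cvtColor(im2,cv2.COLOR_RGB2HSV); m=cv2.inRange(hsv,(0,150,60),(8,255,255))|cv2.inRange(hsv,(172,150,60),(180,255,255))
n,l,st,c=cv2.connectedComponentsWithStats(m[180:240,290:370]); i=1+np.argmax(st[1:,4]); print(c[i]+[290,180],st[i],proj(c2,[.583,.0663,.122]))
```

```text
[331.02040816 206.        ] [37 23  9  7 49] [331.21324235 206.26690415]
```

View pics/c7.png

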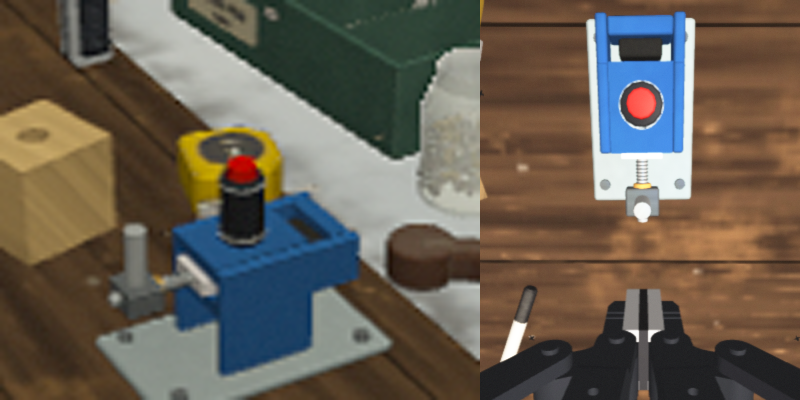

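The pin's shoulder sits on the plate at (242,240) in the left crop. The button has sprung out again at (242,168), and nothing touches the pin or jig.

```bash
python3 -c "
from h import *
print(workorder.finish_job())"
```

```text
the job is handed in; nothing more can be done
None
```

The job is handed in at about 21 s: I pushed the drawbar in until it met its stop at about 10 N and pressed the pin home with its button held at about 7 N. I then let go, and the last pictures show the shoulder on the plate and the button sprung out; I took that as locked, without a pull test.

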